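# Slide the drip tray under the vent and hold the sprung valve open

### The job

Vent the drained filter line: slide the flat drip tray along the bench, without lifting it, until it lies squarely on the rubber pad under the vent outlet with its grip lug at the end away from the standpipe. Only then swing the spring-closing valve lever from its rest all the way to its stop, and finish while the gripper is still holding it there, because it springs shut if let go. Keep the tray on the pad and leave the bottle, the jar and the small legged stand alone.

Things in the scene. Friction and masses are not known exactly. Their poses are not given: they have to be found in the camera images.
- drip_tray: Loose flat grey plastic drip tray, 140 (x) x 100 (y) mm, rim 14 mm high, walls 4 mm, about 0.3 kg. Origin: centre of its underside, z up. At its -x end a grip lug stands upright on the centre line: 24 mm long in x, 12 mm thick in y, centred at x = -54 mm, top 55 mm above the bench. Pinch the lug across y.
- tray_lug (a point): Centre of the top face of the tray's grip lug, 55 mm above the bench. Axes as the tray.
- station: Fixed vent station of plastic pipe, origin at the pad's centre on the bench, z up. Standpipe (flange radius 26 mm) at x = +125 mm, y = 0; from its top a pipe runs to -x over the pad to the outlet at x = +30 mm, lower end 93 mm up. Grey valve block at x = 49 to 91 mm. Only the lever's post is higher than 172 mm. The tray belongs centred on the origin, x axes alike, lug at -x.
- pad_center (a point): Centre of the black rubber pad on the bench (the station's origin). The pad is 160 (station x) x 120 (y) mm and 1 mm thin; the tray slides over its edge freely.
- lever_axis (a point): On the lever's vertical turning axis, at station x = +70 mm, y = 0, 166 mm above the bench, level with the upper face of the lever: a steel bar 20 mm wide and 8 mm thick. Axes as the station.
- vent_lever (a joint): Valve lever angle (rad): 0 = shut, where a spring keeps and returns it; 1.22 = fully open, at its stop. Grows anticlockwise seen from above. Spring 0.19 N m when shut, 0.65 N m at the stop (2 to 7 N at the post). From above the lever points 115 degrees clockwise of the station's +x when shut (post at station x +32, y -82 mm), 45 when open (x +134, y -64 mm).
- lever_post (a point): Centre of the top of the upright round black post (16 mm diameter, 50 mm tall, from 166 to 216 mm above the bench) that stands on the lever 90 mm from its axis. It turns with the lever. Pinch it from above or push it.
- test_bottle: Bystander: small white bottle, radius 22 mm, 95 mm tall. Origin: centre of its underside.
- frag_stand: Bystander: white legged stand, a drilled plate 110 x 90 mm on four legs, 56 mm tall. Origin: on the bench under its centre.
- salt_jar: Bystander: clear jar with black lid, radius 35 mm, 80 mm tall. Origin: centre of its underside.
Mind the look-alikes: they are no part of the job. What is shaped like the drip_tray but orange or yellow is not meant.

How it is judged:
On the way, in this order (a step that is already met when the one before it is completed fails the run):
1. the tray lies squarely on the pad, lug away from the standpipe, valve still shut (horizontal distance between drip_tray and pad_center below 0.015 m and angle between the x axis of drip_tray and the x axis of station, either way round below 0.14 rad and x of tray_lug in the frame of station below -0.03 m and height (world z) of drip_tray below 0.006 m and value of joint vent_lever below 0.15 rad), for 0.2 s.
2. the lever is held at its stop (value of joint vent_lever above 1.14 rad and contact force between the fingers and vent_lever above 2 N), for 0.5 s.
At the end, for the whole second after the job is handed in: The fingers hold the lever (over 2 N) within 0.08 rad of its stop at 1.22 rad; the tray lies still and flat on the pad, centre within 15 mm of the pad's centre, turned less than 0.14 rad from the station's x axis, lug at the end away from the standpipe (all of step 2 and horizontal distance between drip_tray and pad_center below 0.015 m and angle between the x axis of drip_tray and the x axis of station, either way round below 0.14 rad and x of tray_lug in the frame of station below -0.03 m and height (world z) of drip_tray below 0.006 m and linear speed of drip_tray below 0.02 m/s); the arm keeps its last pose, push and grip.
It fails at once if the tray is lifted or tipped off the bench (height (world z) of drip_tray above 0.012 m or angle between drip_tray's own z axis and vertical above 0.2 rad).
It fails at once if the valve is opened while the tray is not on the pad (value of joint vent_lever above 0.35 rad and horizontal distance between drip_tray and pad_center above 0.025 m).
It fails at once if a bystander is disturbed (distance of any of test_bottle, frag_stand, salt_jar from where it was at the start of the episode above 0.03 m).
It also fails if it takes over 64 s, if anything falls off the work surface, if the arm or the gripper's body presses on something with over 40 N, if the wrist force passes 120 N, or if a joint passes its speed limit or range.

### The arm

A 6-joint arm with a two-finger parallel gripper is mounted at the origin on the work surface. World frame = base frame: x ahead of the robot, y to its left, z up, the work surface at z = 0. Lengths are in m, angles in rad, forces in N, time in s.
With the tool pointing down it reaches from about 0.35 to 0.975 m from the base axis. Payload 7.1 kg.
Tool frame: the origin (TCP) lies at the very end of the fingers, on their centre line; the grasp point (between the pads) lies 19 mm behind it; z points along the fingers, y is the direction in which the jaws open and shut (so a half turn about z gives the same grasp; the last joint's range is limited). The gripper opens to 88 mm and grips with 3 to 60 N. Pads are 20 mm wide; open, the fingers measure 115 mm over their backs; the gripper's body (75 mm by 178 mm) begins 61 mm behind the grasp point.
Start: joints at [-1.272, 0.423, 1.63, -0, 1.089, -0.019], TCP at [0.195, -0.594, 0.223] pointing down, gripper open.
Joint ranges: [-3, 3], [-0.9, 2.11], [0.09, 2.58], [-1.31, 4.45], [0.11, 2.69], [-2.54, 2.54]. Speed limits (rad/s): [2.39, 2.39, 3.01, 3.14, 3.14, 3.14].

### API

Orientations are given as a unit quaternion [x, y, z, w].
In Python, from station import bot gives the robot as it stands.
- The arm moves only by the tool move_arm, never from a script. Its argument "deltas" is a list of rows, each an object with "delta_rot": the turn, a rotation vector about the tool's x, y, z in degrees, a list of three; "travel": the shift along the tool's x, y, z in m, a list of three; "claw": the closure, from -1 (fully open) to 1 (shut), so that 0 is half open. A call has 1 to 20 rows; each row shifts and turns the commanded pose from where the row before left it, along the tool's axes as they then stand; what a row does not reach is not made up. A row lasts 1/12 s, in which the tool goes at most 41.7 mm and 7.16 degrees, less where a joint would pass 70% of its speed; a pose out of reach is approached as far as the arm can. A call is refused whole if a number of a shift passes 0.0417 or a number of a turn 7.16, either way. A call with a gripper value outside its range is refused whole. The fingers move at their own pace and stop on an object; the grip force is fixed at half the most. Time passes only in rows, so rows that do not move let the fingers close. It gives the time, the measured TCP pose, the force and the opening at its end, in the units of the state.
- bot.sense(): the state, without advancing time (a new reading comes with each control period).
- bot.camera(name): name is "scene" or "top" or "wrist"; returns the picture (384x512x3 uint8, blue, green, red); there is no depth.
- bot.calibration(name): a dict with "intrinsics" (3x3 intrinsics, pixels), "position" and "attitude" of the camera in the world; the wrist camera has in their place "tool_from_camera" (4x4, takes a point from camera to tool coordinates, whose origin is the TCP and whose axes are the flange's). Camera axes: x right, y down, z forward; pixel columns grow to the right and rows downward; lengths in m; the calibration is good to about 2 mm. A picture is of the moment at which its call begins: read the wrist's pose just before it. calibration takes no time and is no camera call.
- bot.sign_off(): hands the job in, once; it reports no verdict.
The state is a dict: "time": time; "joint_positions": joint angles; "dq": joint speeds; "joint_efforts": joint torques, N m; "tool_pos": TCP position; "eef_rot": TCP orientation; "wrist_force": force on the tool from outside, world axes, zero at the start; "wrist_torque": the same for the moment, N m; "gripper_width": finger opening in m.
Only numpy, scipy, OpenCV 4.12 (cv2) and the standard library are available. Lean on these libraries where they do the work, as an engineer would, in place of code of your own. Each camera call takes 0.05 s, during which the arm holds its last target.

## Working session

There is one attempt and no reset: what is moved stays moved. The work goes in short steps, Python scripts to look and compute and a tool call to move; the robot and the scene stay as the last step left them, time stands still between calls to the robot, and variables do not carry over. Pictures are saved under pics/ and viewed, and the job is handed in when it is done.

Besides the shell and the picture viewer there is one more tool, called after "Call:" in YAML: its name, and indented under it one key for each argument. move_arm: Moves the arm, as the interface text tells. Its arguments: {"type":"object","properties":{"deltas":{"type":"array"}},"required":["deltas"]}

```bash
ls; mkdir -p pics
python3 - <<'E'
from station import bot
import cv2,numpy as np
s=bot.sense()
for k,v in s.items(): print(k,np.round(v,4))
for n in ["scene","top","wrist"]:
    cv2.imwrite(f"pics/{n}0.png",bot.camera(n)); c=bot.calibration(n)
    for k,v in c.items(): print(n,k,np.round(v,4).tolist())
E
```

```text
pics
time 0.0
joint_positions [-1.272   0.4238  1.6307  0.      1.0886 -0.019 ]
dq [-0.0012 -0.0009  0.0003 -0.0012 -0.001   0.0003]
joint_efforts [-2.50000e-03 -5.44640e+01 -2.73663e+01  6.43000e-02  2.29000e-02
 -1.00000e-04]
tool_pos [ 0.1952 -0.5932  0.2219]
eef_rot [ 9.874e-01  1.582e-01 -1.000e-04 -7.000e-04]
wrist_force [0.7437 0.1578 0.3634]
wrist_torque [-0.017   0.0242 -0.0479]
gripper_width 0.0882
scene intrinsics [[442.1483, 0.0, 257.8013], [0.0, 442.1483, 200.4788], [0.0, 0.0, 1.0]]
scene position [1.0961, 0.5968, 1.1851]
scene attitude [0.3383, 0.8821, -0.3029, -0.1251]
top intrinsics [[477.4373, 0.0, 258.2982], [0.0, 477.4373, 188.8115], [0.0, 0.0, 1.0]]
top position [0.4089, 0.0176, 1.69]
top attitude [-0.7014, 0.7119, -0.028, 0.0209]
wrist intrinsics [[304.7696, 0.0, 257.2694], [0.0, 304.7696, 189.8368], [0.0, 0.0, 1.0]]
wrist tool_from_camera [[-0.0006, -0.9622, -0.2724, 0.0748], [1.0, -0.0005, -0.0003, 0.0], [0.0002, -0.2724, 0.9622, -0.1614], [0.0, 0.0, 0.0, 1.0]]
```

View pics/scene0.png

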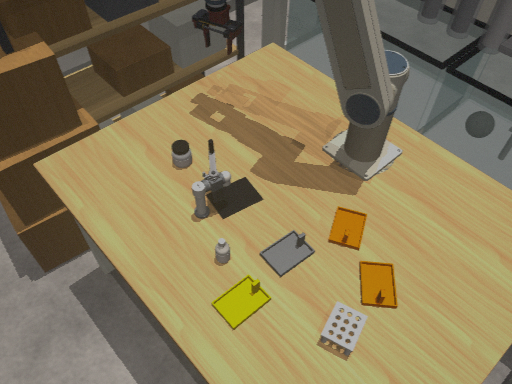

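View pics/top0.png

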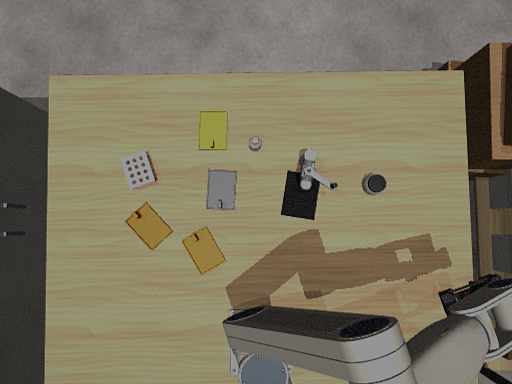

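View pics/wrist0.png

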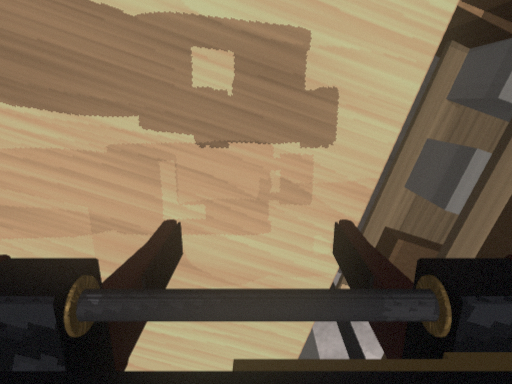

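The top view shows the grey tray around (221,190) with its lug near (220,204). The pad is around (300,195), with the standpipe at (310,155) and the post near (333,186). Tray look-alikes: yellow (213,130), orange (149,226) and orange (204,250). Next I'll check the choice in close crops and measure.

```bash
cat > h.py <<'E'
import numpy as np,cv2
from scipy.spatial.transform import Rotation as R
from station import bot
def ray(name,uv,cal=None,s=None):
    c=cal or bot.calibration(name); K=np.array(c['intrinsics'])
    d=np.linalg.inv(K)@np.array([uv[0],uv[1],1.])
    if name=='wrist':
        T=np.array(c['tool_from_camera']); Rw=R.from_quat(s['eef_rot']).as_matrix()
        return Rw@T[:3,3]+np.array(s['tool_pos']), Rw@T[:3,:3]@d
    return np.array(c['position']),R.from_quat(c['attitude']).as_matrix()@d
def onz(name,uv,z,s=None):
    p,d=ray(name,uv,s=s); return p+d*(z-p[2])/d[2]
def proj(name,P,s=None):
    c=bot.calibration(name); K=np.array(c['intrinsics'])
    if name=='wrist':
        T=np.array(c['tool_from_camera']); Rw=R.from_quat(s['eef_rot']).as_matrix()
        Rc=Rw@T[:3,:3]; p=Rw@T[:3,3]+np.array(s['tool_pos'])
    else: p=np.array(c['position']);Rc=R.from_quat(c['attitude']).as_matrix()
    q=K@(Rc.T@(np.array(P)-p)); return q[:2]/q[2]
def tri(r):
    A=0;b=0
    for p,d in r:
        d=d/np.linalg.norm(d);M=np.eye(3)-np.outer(d,d);A=A+M;b=b+M@p
    return np.linalg.solve(A,b)
E
python3 - <<'E'
from h import *
t=cv2.imread('pics/top0.png');s=cv2.imread('pics/scene0.png')
a=cv2.resize(t[130:230,180:400],None,fx=3.6,fy=3.6,interpolation=cv2.INTER_CUBIC)
b=cv2.resize(s[130:290,150:330],None,fx=3.6,fy=3.6,interpolation=cv2.INTER_CUBIC)
cv2.imwrite('pics/c1.png',a);cv2.imwrite('pics/c2.png',b)
hsv=cv2.cvtColor(t,cv2.COLOR_BGR2HSV)
for nm,m,(x0,x1,y0,y1) in [('tray',(hsv[...,1]<60)&(hsv[...,2]>60)&(hsv[...,2]<190),(195,245,160,220)),('pad',hsv[...,2]<50,(270,328,160,230))]:
    k=np.zeros(m.shape,np.uint8);k[y0:y1,x0:x1]=m[y0:y1,x0:x1]
    cs,_=cv2.findContours(k,cv2.RETR_EXTERNAL,cv2.CHAIN_APPROX_NONE)
    c=max(cs,key=cv2.contourArea);r=cv2.minAreaRect(c);bx=cv2.boxPoints(r)
    print(nm,cv2.contourArea(c),r);z=.014 if nm=='tray' else .001
    W=np.array([onz('top',q,z) for q in bx]);print(np.round(W,4),W.mean(0).round(4),[np.linalg.norm(W[i]-W[i-1]).round(4) for i in range(4)])
E
```

```text
tray 1101.5 ((215.4528045654297, 188.8258819580078), (39.33583068847656, 39.99190139770508), 3.2704882621765137)
[[0.4618 0.2239 0.014 ]
 [0.6024 0.215  0.014 ]
 [0.5925 0.0768 0.014 ]
 [0.4519 0.0864 0.014 ]] [0.5272 0.1505 0.014 ] [np.float64(0.1378), np.float64(0.1409), np.float64(0.1386), np.float64(0.1409)]
pad 1163.0 ((300.6536865234375, 192.1645965576172), (33.020015716552734, 49.80650329589844), 9.090277671813965)
[[ 0.4348 -0.077   0.001 ]
 [ 0.6093 -0.1083  0.001 ]
 [ 0.589  -0.224   0.001 ]
 [ 0.4147 -0.192   0.001 ]] [ 0.5119 -0.1503  0.001 ] [np.float64(0.1167), np.float64(0.1772), np.float64(0.1176), np.float64(0.1772)]
```

View pics/c1.png

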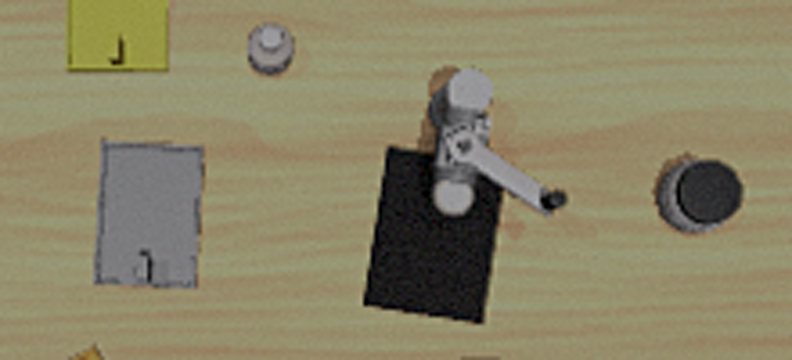

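View pics/c2.png

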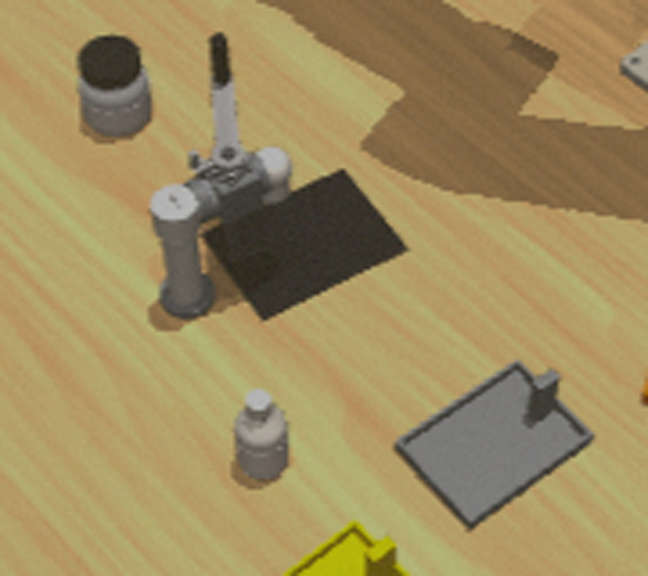

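The crops confirm it: the grey tray is the target, with its lug at the robot end (crop 1 at (147,265)). The pad corners are clear in both crops. I'll turn the corners into positions in both views.

Run:
```python
from h import *
u=lambda p,o:((p[0]+.5)/3.6-.5+o[0],(p[1]+.5)/3.6-.5+o[1])
def rep(nm,W):
    W=np.array(W);c=W.mean(0)
    far=(W[0]+W[1])/2;near=(W[2]+W[3])/2; d=far-near
    d2=(W[0]+W[3]-W[1]-W[2])/2
    print(nm,c.round(4),'len',np.linalg.norm(d).round(4),'wid',np.linalg.norm(d2).round(4),'yaw',np.degrees(np.arctan2(d[1],d[0])).round(2),(np.degrees(np.arctan2(d2[1],d2[0]))-90).round(2))
# order: far-left, far-right, near-right, near-left
T1=[(104,143),(204,147),(197,288),(95,285)]
rep('tray top',[onz('top',u(p,(180,130)),.014) for p in T1])
T2=[(472,529),(396,443),(517,361),(594,437)]  # scene
rep('tray scene',[onz('scene',u(p,(150,130)),.012) for p in T2])
P1=[(388,146),(504,165),(484,325),(363,306)]
rep('pad top',[onz('top',u(p,(180,130)),.001) for p in P1])
P2=[(266,320),(203,237),(345,169),(408,247)]
rep('pad scene',[onz('scene',u(p,(150,130)),.001) for p in P2])
# post top: lug top
print('post',tri([ray('top',u((553,196),(180,130))),ray('scene',u((218,36),(150,130)))]).round(4), onz('top',u((553,198),(180,130)),.216).round(4))
print('axis',onz('top',u((464,146),(180,130)),.17).round(4),onz('scene',u((229,152),(150,130)),.17).round(4))
print('pipe',onz('top',u((471,90),(180,130)),.17).round(4))
print('bottle',onz('top',u((271,36),(180,130)),.095).round(4),'jar',onz('top',u((709,191),(180,130)),.08).round(4))
print('lug',onz('top',u((143,252),(180,130)),.055).round(4),onz('scene',u((546,373),(150,130)),.055).round(4))
```

```text
tray top [0.5242 0.13   0.014 ] len 0.1387 wid 0.0986 yaw -3.79 -2.82
tray scene [0.5291 0.136  0.012 ] len 0.1396 wid 0.102 yaw -3.13 -4.38
pad top [ 0.5016 -0.1492  0.001 ] len 0.1595 wid 0.1182 yaw -9.21 -9.96
pad scene [ 0.5029 -0.1459  0.001 ] len 0.1587 wid 0.1161 yaw -8.76 -9.32
post [ 0.5223 -0.2302  0.2219] [ 0.5205 -0.2306  0.216 ]
axis [ 0.5715 -0.1602  0.17  ] [ 0.5731 -0.1585  0.17  ]
pipe [ 0.6216 -0.1676  0.17  ]
bottle [0.6856 0.0097 0.095 ] jar [ 0.5352 -0.4008  0.08  ]
lug [0.4868 0.1343 0.055 ] [0.4698 0.1336 0.055 ]
```

Both views agree. The pad centre is at about (0.502,-0.148) with yaw -9.3°, and this matches the measured axis, standpipe and post. The tray is at about (0.527,0.133), yaw about -3.5°, with the lug at about (0.472,0.136). Now the move towards the lug.

```bash
cat >> h.py <<'E'
def plan(x,y,z,yaw=None):
    "delta in tool axes; yaw=wanted world heading of tool x (deg)"
    s=bot.sense();Rt=R.from_quat(s['eef_rot'])
    d=Rt.inv().apply(np.array([x,y,z])-s['tool_pos'])
    m=Rt.as_matrix();cur=np.degrees(np.arctan2(m[1,0],m[0,0]))
    print('t',s['time'],'pos',np.round(s['tool_pos'],4),'toolx yaw',cur.round(2),'tilt',np.degrees(np.arccos(-m[2,2])).round(2),'w',s['gripper_width'],'F',np.round(s['wrist_force'],1))
    print('j',np.round(s['joint_positions'],3))
    print('travel(tool axes) ',np.round(d,4), 'rows>=',np.abs(d).max()/.0417)
    if yaw is not None:
        print('turn about tool z',-((yaw-cur+180)%360-180))
E
python3 - <<'E'
from h import *
plan(.472,.136,.21,176.5)
E
```

```text
t 0.15 pos [ 0.1952 -0.5933  0.2221] toolx yaw 18.2 tilt 0.07 w 0.08771090766649783 F [-0.3  1.3 -0.4]
j [-1.272  0.424  1.63  -0.     1.089 -0.019]
travel(tool axes)  [ 0.4908 -0.6063  0.0128] rows>= 14.539706803181463
turn about tool z -158.29600255786988
```

Call:
move_arm:
  deltas:
    - {"delta_rot": [0, 0, 0], "travel": [0.0245, -0.0303, -0.002], "claw": 0}
    - {"delta_rot": [0, 0, 0], "travel": [0.0245, -0.0303, -0.002], "claw": 0}
    - {"delta_rot": [0, 0, 0], "travel": [0.0245, -0.0303, -0.002], "claw": 0}
    - {"delta_rot": [0, 0, 0], "travel": [0.0245, -0.0303, -0.002], "claw": 0}
    - {"delta_rot": [0, 0, 0], "travel": [0.0245, -0.0303, -0.002], "claw": 0}
    - {"delta_rot": [0, 0, 0], "travel": [0.0245, -0.0303, -0.002], "claw": 0}
    - {"delta_rot": [0, 0, 0], "travel": [0.0245, -0.0303, 0], "claw": 0}
    - {"delta_rot": [0, 0, 0], "travel": [0.0245, -0.0303, 0], "claw": 0}
    - {"delta_rot": [0, 0, 0], "travel": [0.0245, -0.0303, 0], "claw": 0}
    - {"delta_rot": [0, 0, 0], "travel": [0.0245, -0.0303, 0], "claw": 0}
    - {"delta_rot": [0, 0, 0], "travel": [0.0245, -0.0303, 0], "claw": 0}
    - {"delta_rot": [0, 0, 0], "travel": [0.0245, -0.0303, 0], "claw": 0}
    - {"delta_rot": [0, 0, 0], "travel": [0.0245, -0.0303, 0], "claw": 0}
    - {"delta_rot": [0, 0, 0], "travel": [0.0245, -0.0303, 0], "claw": 0}
    - {"delta_rot": [0, 0, 0], "travel": [0.0245, -0.0303, 0], "claw": 0}
    - {"delta_rot": [0, 0, 0], "travel": [0.0245, -0.0303, 0], "claw": 0}
    - {"delta_rot": [0, 0, 0], "travel": [0.0245, -0.0303, 0], "claw": 0}
    - {"delta_rot": [0, 0, 0], "travel": [0.0245, -0.0303, 0], "claw": 0}
    - {"delta_rot": [0, 0, 0], "travel": [0.0245, -0.0303, 0], "claw": 0}
    - {"delta_rot": [0, 0, 0], "travel": [0.0245, -0.0303, 0], "claw": 0}

```text
time: 1.82
tool_pos: [0.4715, 0.1372, 0.2346]
eef_rot: [0.987, 0.158, -0.0, 0.0]
wrist_force: [0.5, -0.3, 0.4]
gripper_width: 0.0441
```

Call:
move_arm:
  deltas:
    - {"delta_rot": [0, 0, -7.1], "travel": [0, 0, 0], "claw": 0}
    - {"delta_rot": [0, 0, -7.1], "travel": [0, 0, 0], "claw": 0}
    - {"delta_rot": [0, 0, -7.1], "travel": [0, 0, 0], "claw": 0}
    - {"delta_rot": [0, 0, -7.1], "travel": [0, 0, 0], "claw": 0}
    - {"delta_rot": [0, 0, -7.1], "travel": [0, 0, 0], "claw": 0}
    - {"delta_rot": [0, 0, -7.1], "travel": [0, 0, 0], "claw": 0}
    - {"delta_rot": [0, 0, -7.1], "travel": [0, 0, 0], "claw": 0}
    - {"delta_rot": [0, 0, -7.1], "travel": [0, 0, 0], "claw": 0}
    - {"delta_rot": [0, 0, -7.1], "travel": [0, 0, 0], "claw": 0}
    - {"delta_rot": [0, 0, -7.1], "travel": [0, 0, 0], "claw": 0}
    - {"delta_rot": [0, 0, -7.1], "travel": [0, 0, 0], "claw": 0}
    - {"delta_rot": [0, 0, -7.1], "travel": [0, 0, 0], "claw": 0}
    - {"delta_rot": [0, 0, -7.1], "travel": [0, 0, 0], "claw": 0}
    - {"delta_rot": [0, 0, -7.1], "travel": [0, 0, 0], "claw": 0}
    - {"delta_rot": [0, 0, -7.1], "travel": [0, 0, 0], "claw": 0}
    - {"delta_rot": [0, 0, -7.1], "travel": [0, 0, 0], "claw": 0}
    - {"delta_rot": [0, 0, -7.1], "travel": [0, 0, 0], "claw": 0}
    - {"delta_rot": [0, 0, -7.1], "travel": [0, 0, 0], "claw": 0}
    - {"delta_rot": [0, 0, -7.1], "travel": [0, 0, 0], "claw": 0}
    - {"delta_rot": [0, 0, -7.1], "travel": [0, 0, 0], "claw": 0}

```text
time: 3.48
tool_pos: [0.4712, 0.135, 0.2345]
eef_rot: [0.169, 0.986, -0.0, -0.0]
wrist_force: [0.4, -0.1, -0.1]
gripper_width: 0.0439
```

Call:
move_arm:
  deltas:
    - {"delta_rot": [0, 0, -7.1], "travel": [0, 0, 0], "claw": 0}
    - {"delta_rot": [0, 0, -7.1], "travel": [0, 0, 0], "claw": 0}
    - {"delta_rot": [0, 0, -2.1], "travel": [0, 0, 0], "claw": 0}
    - {"delta_rot": [0, 0, 0], "travel": [0, 0, 0], "claw": 0}

```text
time: 3.82
tool_pos: [0.4712, 0.1351, 0.2345]
eef_rot: [0.03, 1.0, -0.0, -0.0]
wrist_force: [-0.0, 0.3, -0.4]
gripper_width: 0.0438
```

Run:
```python
from h import *
plan(.472,.136,.12,176.5)
s=bot.sense()
im=bot.camera('wrist');cv2.imwrite('pics/w1.png',im);t=bot.camera('top');cv2.imwrite('pics/t1.png',t)
print(proj('wrist',[.472,.136,.055],s))
```

```text
t 3.8167 pos [0.4712 0.1351 0.2345] toolx yaw 176.58 tilt 0.02 w 0.04381871618593952 F [-0.   0.3 -0.4]
j [ 0.255  0.209  1.91   0.     1.022 -1.256]
travel(tool axes)  [-0.0008  0.001   0.1145] rows>= 2.7462776723043465
turn about tool z 0.08372482378160839
[258.06454526 171.73834664]
```

View pics/w1.png

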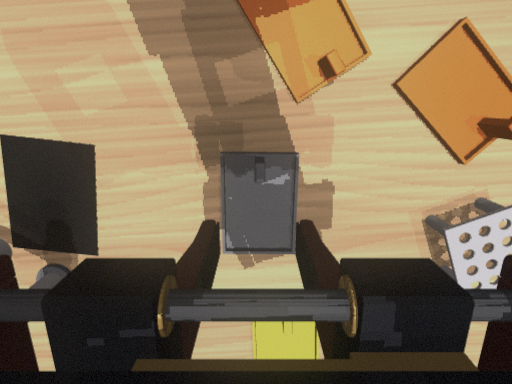

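The wrist view shows the tray rim at (222,152)–(298,152)–(296,254)–(224,253), and the lug at (260,168), close to the predicted (258,172). Next I'll check the lug and tray, and the pad at (2..98,136..255), from this view.

Run:
```python
from h import *
s=bot.sense();im=cv2.imread('pics/w1.png')
cv2.imwrite('pics/w1c.png',cv2.resize(im[130:280,0:320],None,fx=2.5,fy=2.5,interpolation=cv2.INTER_CUBIC))
```

```text
(no output)
```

View pics/w1c.png

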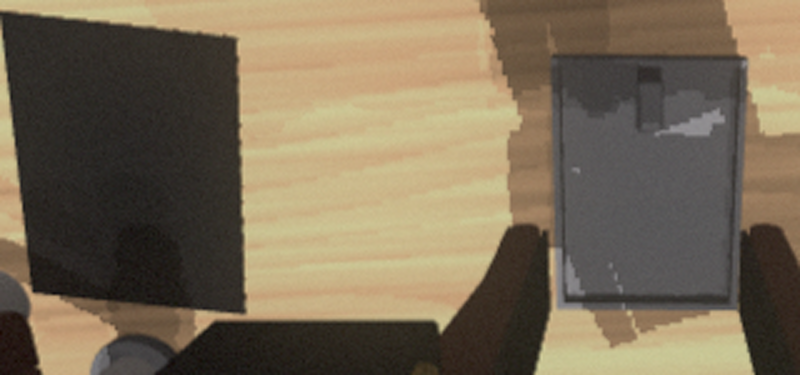

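Run:
```python
from h import *
s=bot.sense()
u=lambda p:((p[0]+.5)/2.5-.5,(p[1]+.5)/2.5-.5+130)
def rep(nm,C,z):
    W=np.array([onz('wrist',u(p),z,s) for p in C]);c=W.mean(0)
    d=(W[0]+W[1]-W[2]-W[3])/2;d2=(W[0]+W[3]-W[1]-W[2])/2
    print(nm,c.round(4),'len',np.linalg.norm(d).round(4),'wid',np.linalg.norm(d2).round(4),'yaw',np.degrees(np.arctan2(d[1],d[0])).round(2),(np.degrees(np.arctan2(d2[1],d2[0]))-90).round(2))
rep('tray',[(740,309),(557,308),(551,55),(748,57)],.014)
rep('pad',[(245,313),(33,290),(0,12),(236,37)],.001)
print('lug top faces',[onz('wrist',u(p),.055,s).round(4) for p in [(649,82),(649,130),(649,66)]])
```

```text
tray [0.5261 0.1343 0.014 ] len 0.1404 wid 0.1003 yaw -3.73 -4.09
pad [ 0.5024 -0.1466  0.001 ] len 0.158 wid 0.1195 yaw -10.02 -10.17
lug top faces [array([0.4615, 0.138 , 0.055 ]), array([0.4839, 0.1367, 0.055 ]), array([0.4542, 0.1385, 0.055 ])]
```

The three views agree. The tray centre is (0.526,0.134) at yaw -3.9°, and the lug is at (0.472,0.1375). The pad is (0.502,-0.147) at yaw about -9.7°. Descending and pinching.

Call:
move_arm:
  deltas:
    - {"delta_rot": [0, 0, 0.4], "travel": [-0.0008, 0.0024, 0], "claw": 0}
    - {"delta_rot": [0, 0, 0], "travel": [0, 0, 0.04], "claw": 0}
    - {"delta_rot": [0, 0, 0], "travel": [0, 0, 0.04], "claw": 0}
    - {"delta_rot": [0, 0, 0], "travel": [0, 0, 0.04], "claw": 0}
    - {"delta_rot": [0, 0, 0], "travel": [0, 0, 0.04], "claw": 0}
    - {"delta_rot": [0, 0, 0], "travel": [0, 0, 0.03], "claw": 0}
    - {"delta_rot": [0, 0, 0], "travel": [0, 0, 0.0195], "claw": 0}
    - {"delta_rot": [0, 0, 0], "travel": [0, 0, 0], "claw": 0}

```text
time: 4.58
tool_pos: [0.4697, 0.1368, 0.0215]
eef_rot: [0.035, 0.999, -0.001, -0.003]
wrist_force: [-0.7, -0.4, 0.5]
gripper_width: 0.0439
```

Run:
```python
from h import *
plan(.472,.1375,.025,176.1)
im=bot.camera('wrist');cv2.imwrite('pics/w2.png',im)
```

```text
t 4.5833 pos [0.4697 0.1368 0.0215] toolx yaw 176.04 tilt 0.4 w 0.043935549605204606 F [-0.7 -0.4  0.5]
j [ 0.259  0.573  2.022  0.     0.554 -1.243]
travel(tool axes)  [-0.0022  0.0008 -0.0035] rows>= 0.08373047471637068
turn about tool z -0.06112264243128607
```

View pics/w2.png

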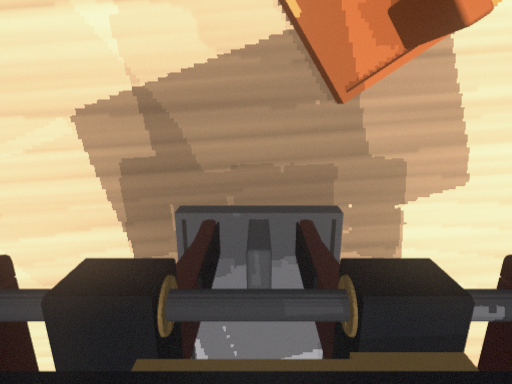

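The lug at (259,250) stands between the fingers, so I'll close.

Call:
move_arm:
  deltas:
    - {"delta_rot": [0, 0, 0], "travel": [0, 0, 0], "claw": 0}
    - {"delta_rot": [0, 0, 0], "travel": [0, 0, 0], "claw": 0.4}
    - {"delta_rot": [0, 0, 0], "travel": [0, 0, 0], "claw": 1}
    - {"delta_rot": [0, 0, 0], "travel": [0, 0, 0], "claw": 1}
    - {"delta_rot": [0, 0, 0], "travel": [0, 0, 0], "claw": 1}
    - {"delta_rot": [0, 0, 0], "travel": [0, 0, 0], "claw": 1}
    - {"delta_rot": [0, 0, 0], "travel": [0, 0, 0], "claw": 1}

```text
time: 5.22
tool_pos: [0.4727, 0.1375, 0.0258]
eef_rot: [0.034, 0.999, 0.0, 0.0]
wrist_force: [-0.9, -0.4, 8.0]
gripper_width: 0.0117
```

Run:
```python
from h import *
a=np.radians(-9.7);P=np.array([.5023,-.147]);L=P-.054*np.array([np.cos(a),np.sin(a)])
print(L)
plan(L[0],L[1],.0235,170.3)
```

```text
[ 0.44907201 -0.13790157]
t 5.2167 pos [0.4727 0.1375 0.0258] toolx yaw 176.09 tilt 0.06 w 0.011696007143772417 F [-0.9 -0.4  8. ]
j [ 0.259  0.565  2.02   0.     0.556 -1.244]
travel(tool axes)  [ 0.0048 -0.2764  0.0022] rows>= 6.62807207402451
turn about tool z 5.792680874296593
```

The lug is gripped: width is 11.7 mm and expected 12. Now sliding to the pad.

Call:
move_arm:
  deltas:
    - {"delta_rot": [0, 0, 0], "travel": [0.0002, -0.005, 0], "claw": 1}
    - {"delta_rot": [0, 0, 0], "travel": [0.0002, -0.01, 0], "claw": 1}
    - {"delta_rot": [0, 0, 0], "travel": [0.0004, -0.02, 0], "claw": 1}
    - {"delta_rot": [0, 0, 0], "travel": [0.0004, -0.02, 0], "claw": 1}
    - {"delta_rot": [0, 0, 0], "travel": [0.0004, -0.02, 0], "claw": 1}
    - {"delta_rot": [0, 0, 0], "travel": [0.0004, -0.02, 0], "claw": 1}
    - {"delta_rot": [0, 0, 0], "travel": [0.0004, -0.02, 0], "claw": 1}
    - {"delta_rot": [0, 0, 0], "travel": [0.0004, -0.02, 0], "claw": 1}
    - {"delta_rot": [0, 0, 0], "travel": [0.0004, -0.02, 0], "claw": 1}
    - {"delta_rot": [0, 0, 0], "travel": [0.0004, -0.02, 0], "claw": 1}
    - {"delta_rot": [0, 0, 0], "travel": [0.0004, -0.02, 0], "claw": 1}
    - {"delta_rot": [0, 0, 0], "travel": [0.0004, -0.02, 0], "claw": 1}
    - {"delta_rot": [0, 0, 0], "travel": [0.0004, -0.02, 0], "claw": 1}
    - {"delta_rot": [0, 0, 0], "travel": [0.0004, -0.02, 0], "claw": 1}
    - {"delta_rot": [0, 0, 0], "travel": [0, -0.015, 0], "claw": 1}
    - {"delta_rot": [0, 0, 2], "travel": [0, -0.0064, 0], "claw": 1}
    - {"delta_rot": [0, 0, 2], "travel": [0, 0, 0], "claw": 1}
    - {"delta_rot": [0, 0, 1.8], "travel": [0, 0, 0], "claw": 1}
    - {"delta_rot": [0, 0, 0], "travel": [0, 0, 0], "claw": 1}
    - {"delta_rot": [0, 0, 0], "travel": [0, 0, 0], "claw": 1}

```text
time: 6.88
tool_pos: [0.4489, -0.1389, 0.0258]
eef_rot: [0.085, 0.996, -0.0, 0.001]
wrist_force: [-0.9, -4.0, 7.4]
gripper_width: 0.0119
```

Run:
```python
from h import *
plan(.4491,-.1379,.0255,170.3)
im=bot.camera('wrist');cv2.imwrite('pics/w3.png',im)
im=bot.camera('scene');cv2.imwrite('pics/s3.png',cv2.resize(im[110:270,150:350],None,fx=3.6,fy=3.6,interpolation=cv2.INTER_CUBIC))
```

```text
t 6.8833 pos [ 0.4489 -0.1389  0.0258] toolx yaw 170.28 tilt 0.1 w 0.01193274121233133 F [-0.9 -4.   7.4]
j [-3.250e-01  5.460e-01  2.069e+00 -1.000e-03  5.250e-01 -1.726e+00]
travel(tool axes)  [0.     0.0011 0.0003] rows>= 0.025334987096525152
turn about tool z -0.017979134043798695
```

View pics/w3.png

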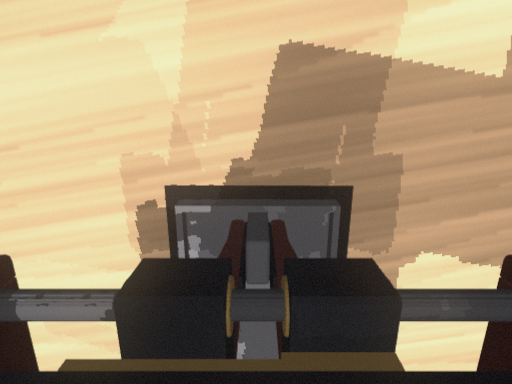

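View pics/s3.png

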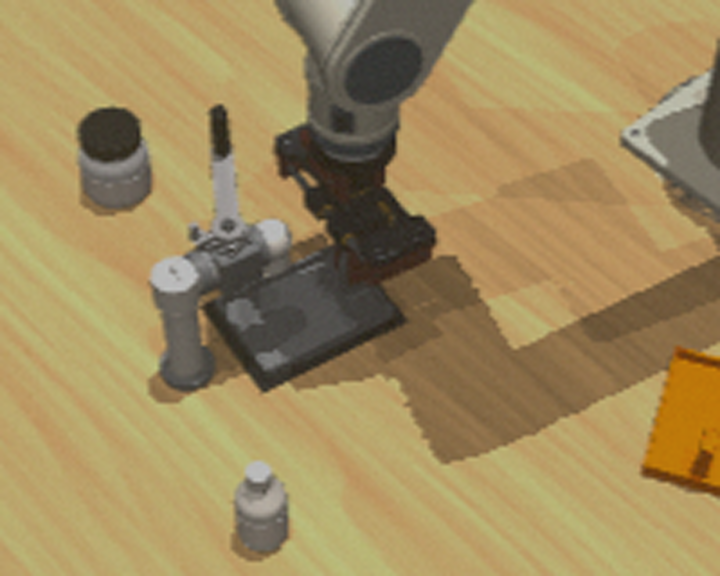

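The pad margins around the tray look even: left 166→175, right 341→352 px. Releasing and rising straight up to check.

Call:
move_arm:
  deltas:
    - {"delta_rot": [0, 0, 0], "travel": [0, 0, 0], "claw": 0.5}
    - {"delta_rot": [0, 0, 0], "travel": [0, 0, 0], "claw": 0.2}
    - {"delta_rot": [0, 0, 0], "travel": [0, 0, 0], "claw": 0.2}
    - {"delta_rot": [0, 0, 0], "travel": [0, 0, 0], "claw": 0.2}
    - {"delta_rot": [0, 0, 0], "travel": [0, 0, -0.01], "claw": 0.2}
    - {"delta_rot": [0, 0, 0], "travel": [0, 0, -0.03], "claw": 0.2}
    - {"delta_rot": [0, 0, 0], "travel": [0, 0, -0.04], "claw": 0.2}
    - {"delta_rot": [0, 0, 0], "travel": [0, 0, -0.04], "claw": 0.2}
    - {"delta_rot": [0, 0, 0], "travel": [0, 0, -0.04], "claw": 0.2}
    - {"delta_rot": [0, 0, 0], "travel": [0, 0, -0.04], "claw": 0.2}
    - {"delta_rot": [0, 0, 0], "travel": [0, 0, -0.04], "claw": 0.2}
    - {"delta_rot": [0, 0, 0], "travel": [0, 0, -0.02], "claw": 0.2}
    - {"delta_rot": [0, 0, 0], "travel": [0, 0, 0], "claw": 0}
    - {"delta_rot": [0, 0, 0], "travel": [0, 0, 0], "claw": 0}

```text
time: 8.15
tool_pos: [0.4486, -0.138, 0.2865]
eef_rot: [0.084, 0.996, -0.0, 0.001]
wrist_force: [-0.6, -0.0, 0.1]
gripper_width: 0.0429
```

Run:
```python
from h import *
plan(.52,-.234,.30,170.3)
im=bot.camera('wrist');cv2.imwrite('pics/w4.png',cv2.resize(im[100:320,120:400],None,fx=2.5,fy=2.5,interpolation=cv2.INTER_CUBIC))
im=bot.camera('scene');cv2.imwrite('pics/s4.png',cv2.resize(im[130:240,150:280],None,fx=5,fy=5,interpolation=cv2.INTER_CUBIC))
```

```text
t 8.15 pos [ 0.4486 -0.138   0.2865] toolx yaw 170.32 tilt 0.17 w 0.04289115519776226 F [-0.6 -0.   0.1]
j [-0.324  0.11   1.898  0.     1.13  -1.726]
travel(tool axes)  [-0.0865 -0.0827 -0.0132] rows>= 2.0751026857433907
turn about tool z 0.018923453861958706
```

View pics/w4.png

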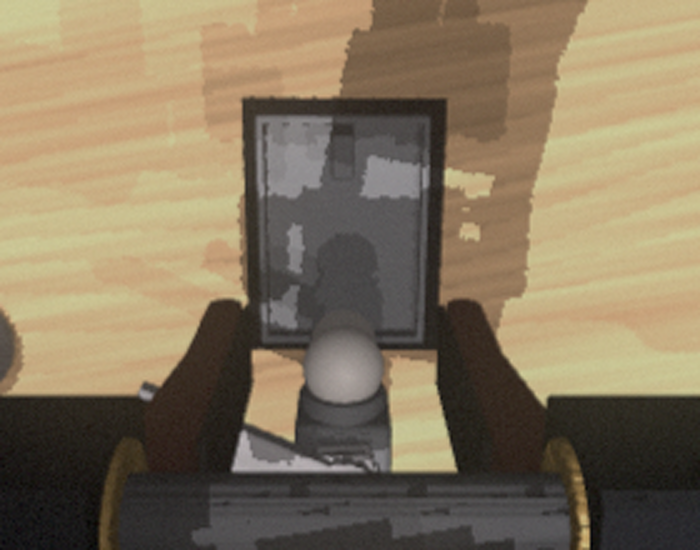

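View pics/s4.png

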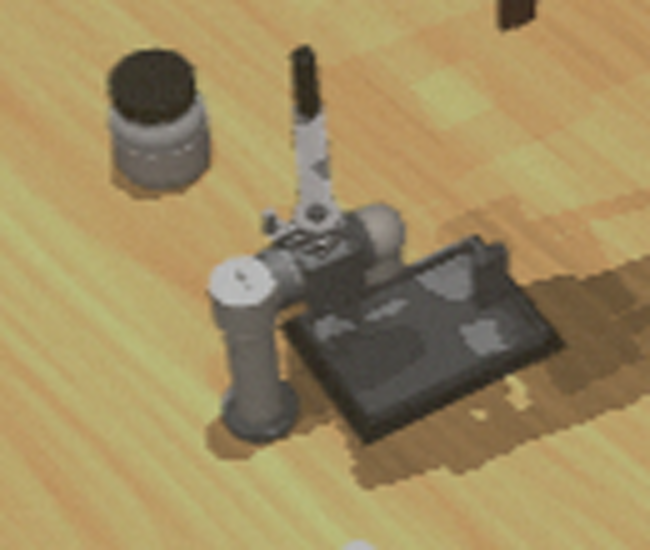

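The tray sits square on the pad with the lug at the robot end. In wrist crop pixels, the rim is at 257–431 (x) and 115–345 (y), and the pad at 243–446 and 98–350. I'll put numbers on that.

Run:
```python
from h import *
s=bot.sense()
u=lambda p:((p[0]+.5)/2.5-.5+120,(p[1]+.5)/2.5-.5+100)
def rep(nm,C,z):
    W=np.array([onz('wrist',u(p),z,s) for p in C]);c=W.mean(0)
    d=(W[0]+W[1]-W[2]-W[3])/2;d2=(W[0]+W[3]-W[1]-W[2])/2
    print(nm,c.round(4),'len',np.linalg.norm(d).round(4),'wid',np.linalg.norm(d2).round(4),'yaw',np.degrees(np.arctan2(d[1],d[0])).round(2),(np.degrees(np.arctan2(d2[1],d2[0]))-90).round(2))
rep('tray',[(427,345),(264,344),(256,114),(433,115)],.014)
rep('pad',[(440,350),(257,349),(242,98),(447,98)],.001)
```

```text
tray [ 0.4997 -0.1456  0.014 ] len 0.1413 wid 0.1002 yaw -9.46 -10.08
pad [ 0.5006 -0.1448  0.001 ] len 0.1586 wid 0.1175 yaw -8.78 -9.9
```

Tray to pad centre is about 1 mm and 0.5°, well within tolerance. Next is the lever. I'll turn the jaws to the tangent of the lever's arc and go above the post.

Call:
move_arm:
  deltas:
    - {"delta_rot": [0, 0, 6.8], "travel": [0, 0, -0.005], "claw": 0}
    - {"delta_rot": [0, 0, 6.8], "travel": [0, 0, 0], "claw": 0}
    - {"delta_rot": [0, 0, 6.8], "travel": [0, 0, 0], "claw": 0}
    - {"delta_rot": [0, 0, 6.8], "travel": [0, 0, 0], "claw": 0}
    - {"delta_rot": [0, 0, 6.8], "travel": [0, 0, 0], "claw": 0}
    - {"delta_rot": [0, 0, 6.8], "travel": [0, 0, 0], "claw": 0}
    - {"delta_rot": [0, 0, 6.8], "travel": [0, 0, 0], "claw": 0}
    - {"delta_rot": [0, 0, 6.8], "travel": [0, 0, 0], "claw": 0}
    - {"delta_rot": [0, 0, 6.8], "travel": [0, 0, 0], "claw": 0}
    - {"delta_rot": [0, 0, 6.8], "travel": [0, 0, 0], "claw": 0}
    - {"delta_rot": [0, 0, 6.8], "travel": [0, 0, 0], "claw": 0}
    - {"delta_rot": [0, 0, 6.8], "travel": [0, 0, 0], "claw": 0}
    - {"delta_rot": [0, 0, 6.8], "travel": [0, 0, 0], "claw": 0}
    - {"delta_rot": [0, 0, 6.8], "travel": [0, 0, 0], "claw": 0}
    - {"delta_rot": [0, 0, 6.8], "travel": [0, 0, 0], "claw": 0}
    - {"delta_rot": [0, 0, 6.8], "travel": [0, 0, 0], "claw": 0}
    - {"delta_rot": [0, 0, 6.2], "travel": [0, 0, 0], "claw": 0}
    - {"delta_rot": [0, 0, 0], "travel": [0, 0, 0], "claw": 0}

```text
time: 9.75
tool_pos: [0.4473, -0.1376, 0.2881]
eef_rot: [0.887, 0.462, -0.001, -0.002]
wrist_force: [-0.6, 0.8, 0.4]
gripper_width: 0.0438
```

Run:
```python
from h import *
plan(.5195,-.2318,.29,55.3)
```

```text
t 9.75 pos [ 0.4473 -0.1376  0.2881] toolx yaw 55.09 tilt 0.24 w 0.043802677813725856 F [-0.6  0.8  0.4]
j [-0.324  0.11   1.895  0.     1.141  0.285]
travel(tool axes)  [-0.036   0.1131 -0.0023] rows>= 2.7122341200427376
turn about tool z -0.2064616180008727
```

Call:
move_arm:
  deltas:
    - {"delta_rot": [0, 0, 0], "travel": [-0.009, 0.0283, 0], "claw": 0}
    - {"delta_rot": [0, 0, 0], "travel": [-0.009, 0.0283, 0], "claw": 0}
    - {"delta_rot": [0, 0, 0], "travel": [-0.009, 0.0283, 0], "claw": 0}
    - {"delta_rot": [0, 0, 0], "travel": [-0.009, 0.0282, 0], "claw": 0}
    - {"delta_rot": [0, 0, 0], "travel": [0, 0, 0], "claw": 0}
    - {"delta_rot": [0, 0, 0], "travel": [0, 0, 0], "claw": 0}

```text
time: 10.25
tool_pos: [0.5205, -0.2324, 0.2881]
eef_rot: [0.885, 0.465, -0.001, -0.001]
wrist_force: [-0.8, -0.1, -0.8]
gripper_width: 0.0442
```

Run:
```python
from h import *
plan(.5195,-.2318,.18,55.3)
s=bot.sense();print(proj('wrist',[.5195,-.2318,.216],s))
im=bot.camera('wrist');cv2.imwrite('pics/w5.png',im)
```

```text
t 10.25 pos [ 0.5205 -0.2324  0.2881] toolx yaw 55.39 tilt 0.21 w 0.04416177827633273 F [-0.8 -0.1 -0.8]
j [-0.441  0.274  1.688  0.     1.183  0.163]
travel(tool axes)  [-0.     -0.0007  0.1081] rows>= 2.5918793752570664
turn about tool z 0.09121817400330201
[256.06916957 200.27548165]
```

View pics/w5.png

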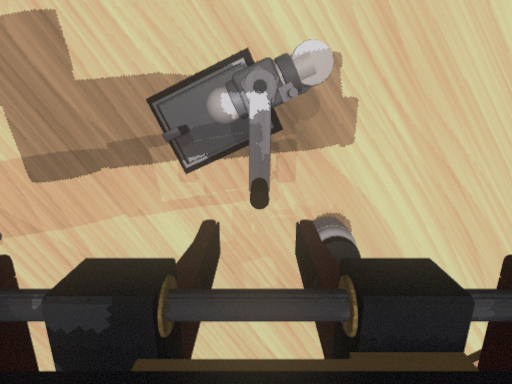

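The post top at (259,200) is almost exactly where predicted, (256,200), and the lever runs straight up the image, so the jaws are tangential. I'll measure the post and axis, then go down.

Run:
```python
from h import *
s=bot.sense()
p=onz('wrist',(259.5,199),.216,s);a=onz('wrist',(260,86),.172,s);print(p,a,np.linalg.norm((p-a)[:2]),np.degrees(np.arctan2(*(p-a)[[1,0]])))
plan(p[0],p[1],.178,55.3)
```

```text
[ 0.52176771 -0.23172553  0.216     ] [ 0.5723592 -0.1592214  0.172    ] 0.08841010916084228 -124.90632492742118
t 10.3 pos [ 0.5199 -0.2315  0.2884] toolx yaw 55.39 tilt 0.21 w 0.04399466600946445 F [ 0.8  0.9 -0.6]
j [-0.44   0.273  1.69   0.     1.183  0.164]
travel(tool axes)  [0.0009 0.002  0.1104] rows>= 2.646523129637179
turn about tool z 0.0937606526925947
```

Call:
move_arm:
  deltas:
    - {"delta_rot": [0, 0, 0], "travel": [0.0005, 0.0015, 0.02], "claw": 0}
    - {"delta_rot": [0, 0, 0], "travel": [0, 0, 0.03], "claw": 0}
    - {"delta_rot": [0, 0, 0], "travel": [0, 0, 0.03], "claw": 0}
    - {"delta_rot": [0, 0, 0], "travel": [0, 0, 0.02], "claw": 0}
    - {"delta_rot": [0, 0, 0], "travel": [0, 0, 0.01], "claw": 0}
    - {"delta_rot": [0, 0, 0], "travel": [0, 0, 0], "claw": 0}
    - {"delta_rot": [0, 0, 0], "travel": [0, 0, 0], "claw": 0}
    - {"delta_rot": [0, 0, 0], "travel": [0, 0, 0], "claw": 0}
    - {"delta_rot": [0, 0, 0], "travel": [0, 0, 0], "claw": 0.5}
    - {"delta_rot": [0, 0, 0], "travel": [0, 0, 0], "claw": 1}
    - {"delta_rot": [0, 0, 0], "travel": [0, 0, 0], "claw": 1}
    - {"delta_rot": [0, 0, 0], "travel": [0, 0, 0], "claw": 1}
    - {"delta_rot": [0, 0, 0], "travel": [0, 0, 0], "claw": 1}

```text
time: 11.38
tool_pos: [0.5224, -0.2324, 0.1805]
eef_rot: [0.886, 0.464, 0.0, 0.0]
wrist_force: [-1.9, 1.1, 4.7]
gripper_width: 0.0154
```

Run:
```python
from h import *
A=np.array([.5715,-.1588]);s=bot.sense()
v=s['tool_pos'][:2]-A;th0=np.degrees(np.arctan2(v[1],v[0]));r=np.linalg.norm(v);print('r',r,'th',th0)
plan(*(A+.09*np.array([np.cos(np.radians(th0+70)),np.sin(np.radians(th0+70))])),.178,125.2)
# chord per row of 5deg in tool axes at start (travel before turn / mid-heading)
print(2*r*np.sin(np.radians(2.5)), r*np.sin(np.radians(5)), r*(1-np.cos(np.radians(5))))
```

```text
r 0.08849161336077375 th -123.71292954285106
t 11.3833 pos [ 0.5224 -0.2324  0.1805] toolx yaw 55.31 tilt 0.01 w 0.015412999175873741 F [-1.9  1.1  4.7]
j [-0.439  0.398  1.782  0.     0.961  0.166]
travel(tool axes)  [0.0591 0.0836 0.0026] rows>= 2.0041249077438925
turn about tool z -69.89360961229531
0.007719899923534266 0.007712552289396828 0.0003367373051862678
```

The post is pinched: width is 15.4 mm (post 16 mm), and the radius of 88 mm agrees with 90. I'll swing a first 20° and check the arc.

Call:
move_arm:
  deltas:
    - {"delta_rot": [0, 0, -5], "travel": [0, 0.0078, 0], "claw": 1}
    - {"delta_rot": [0, 0, -5], "travel": [0, 0.0078, 0], "claw": 1}
    - {"delta_rot": [0, 0, -5], "travel": [0, 0.0078, 0], "claw": 1}
    - {"delta_rot": [0, 0, -5], "travel": [0, 0.0078, 0], "claw": 1}
    - {"delta_rot": [0, 0, 0], "travel": [0, 0, 0], "claw": 1}

```text
time: 11.8
tool_pos: [0.5508, -0.2454, 0.1804]
eef_rot: [0.79, 0.613, 0.001, -0.001]
wrist_force: [-2.1, 6.3, 7.0]
gripper_width: 0.0152
```

Run:
```python
from h import *
A=np.array([.5715,-.1588]);s=bot.sense()
v=s['tool_pos'][:2]-A;th0=np.degrees(np.arctan2(v[1],v[0]));r=np.linalg.norm(v);print('r',r,'th',th0)
plan(*(A+.09*np.array([np.cos(np.radians(-54.8)),np.sin(np.radians(-54.8))])),.18,125.2)
```

```text
r 0.08907767099813298 th -103.41131438505172
t 11.8 pos [ 0.5508 -0.2454  0.1804] toolx yaw 75.56 tilt 0.14 w 0.015201028998253348 F [-2.1  6.3  7. ]
j [-0.44   0.442  1.711  0.003  0.99  -0.189]
travel(tool axes)  [0.0308 0.067  0.0005] rows>= 1.6062433093462816
turn about tool z -49.63997244185413
```

Call:
move_arm:
  deltas:
    - {"delta_rot": [0, 0, -5], "travel": [0.0002, 0.0078, 0], "claw": 1}
    - {"delta_rot": [0, 0, -5], "travel": [0.0002, 0.0078, 0], "claw": 1}
    - {"delta_rot": [0, 0, -5], "travel": [0.0002, 0.0078, 0], "claw": 1}
    - {"delta_rot": [0, 0, -5], "travel": [0.0002, 0.0078, 0], "claw": 1}
    - {"delta_rot": [0, 0, -5], "travel": [0.0002, 0.0078, 0], "claw": 1}
    - {"delta_rot": [0, 0, -5], "travel": [0.0002, 0.0078, 0], "claw": 1}
    - {"delta_rot": [0, 0, -5], "travel": [0.0002, 0.0078, 0], "claw": 1}
    - {"delta_rot": [0, 0, -5], "travel": [0.0002, 0.0078, 0], "claw": 1}
    - {"delta_rot": [0, 0, -3], "travel": [0.0002, 0.0047, 0], "claw": 1}
    - {"delta_rot": [0, 0, 0], "travel": [0, 0, 0], "claw": 1}
    - {"delta_rot": [0, 0, 0], "travel": [0, 0, 0], "claw": 1}

```text
time: 12.72
tool_pos: [0.6135, -0.2381, 0.1804]
eef_rot: [0.513, 0.859, 0.0, -0.003]
wrist_force: [-9.0, 6.0, 9.0]
gripper_width: 0.0156
```

Run:
```python
from h import *
A=np.array([.5715,-.1588]);s=bot.sense()
v=s['tool_pos'][:2]-A;th0=np.degrees(np.arctan2(v[1],v[0]));r=np.linalg.norm(v);print('r',r,'th',th0)
plan(*(A+.09*np.array([np.cos(np.radians(-54.8)),np.sin(np.radians(-54.8))])),.18,125.2)
```

```text
r 0.08976319540596947 th -62.12173912735823
t 12.7167 pos [ 0.6135 -0.2381  0.1804] toolx yaw 118.33 tilt 0.3 w 0.015559797168456525 F [-9.  6.  9.]
j [-3.890e-01  5.200e-01  1.579e+00  1.000e-03  1.048e+00 -8.840e-01]
travel(tool axes)  [0.0004 0.0115 0.0004] rows>= 0.2751622509507854
turn about tool z -6.872304783919503
```

About 7° remain. I'll push on in small steps and watch for the force to rise at the stop.

Call:
move_arm:
  deltas:
    - {"delta_rot": [0, 0, -3], "travel": [0, 0.0047, 0], "claw": 1}
    - {"delta_rot": [0, 0, -3], "travel": [0, 0.0047, 0], "claw": 1}
    - {"delta_rot": [0, 0, -1], "travel": [0, 0.0016, 0], "claw": 1}
    - {"delta_rot": [0, 0, 0], "travel": [0, 0, 0], "claw": 1}
    - {"delta_rot": [0, 0, 0], "travel": [0, 0, 0], "claw": 1}

```text
time: 13.13
tool_pos: [0.6225, -0.2327, 0.1804]
eef_rot: [0.459, 0.888, 0.0, -0.003]
wrist_force: [-10.6, 5.8, 9.0]
gripper_width: 0.0156
```

Call:
move_arm:
  deltas:
    - {"delta_rot": [0, 0, 0], "travel": [0, 0.002, 0], "claw": 1}
    - {"delta_rot": [0, 0, 0], "travel": [0, 0, 0], "claw": 1}
    - {"delta_rot": [0, 0, 0], "travel": [0, 0, 0], "claw": 1}

```text
time: 13.38
tool_pos: [0.6233, -0.2321, 0.1804]
eef_rot: [0.459, 0.888, -0.001, -0.003]
wrist_force: [-12.9, 3.7, 11.3]
gripper_width: 0.0156
```

Run:
```python
from h import *
A=np.array([.5715,-.1588]);s=bot.sense()
v=s['tool_pos'][:2]-A;th0=np.degrees(np.arctan2(v[1],v[0]));r=np.linalg.norm(v);print('r',r,'th',th0)
plan(*(A+.09*np.array([np.cos(np.radians(-54.8)),np.sin(np.radians(-54.8))])),.18,125.2)
```

```text
r 0.08980073160596863 th -54.7575983449842
t 13.3833 pos [ 0.6233 -0.2321  0.1804] toolx yaw 125.3 tilt 0.39 w 0.015555028296576328 F [-12.9   3.7  11.3]
j [-0.374  0.53   1.56  -0.     1.058 -0.99 ]
travel(tool axes)  [-0.0002 -0.0001  0.0004] rows>= 0.009701304062052116
turn about tool z 0.10428114289743462
```

Call:
move_arm:
  deltas:
    - {"delta_rot": [0, 0, 0], "travel": [0, 0.002, 0], "claw": 1}
    - {"delta_rot": [0, 0, 0], "travel": [0, 0, 0], "claw": 1}
    - {"delta_rot": [0, 0, 0], "travel": [0, 0, 0], "claw": 1}

```text
time: 13.63
tool_pos: [0.6236, -0.2319, 0.1803]
eef_rot: [0.459, 0.888, -0.002, -0.004]
wrist_force: [-18.5, 0.7, 13.0]
gripper_width: 0.0154
```

Call:
move_arm:
  deltas:
    - {"delta_rot": [0, 0, 0], "travel": [0, 0.002, 0], "claw": 1}
    - {"delta_rot": [0, 0, 0], "travel": [0, 0, 0], "claw": 1}
    - {"delta_rot": [0, 0, 0], "travel": [0, 0, 0], "claw": 1}

```text
time: 13.88
tool_pos: [0.6238, -0.2317, 0.1803]
eef_rot: [0.459, 0.888, -0.003, -0.005]
wrist_force: [-23.4, -4.1, 14.8]
gripper_width: 0.0156
```

Run:
```python
from h import *
A=np.array([.5715,-.1588]);s=bot.sense()
v=s['tool_pos'][:2]-A;th0=np.degrees(np.arctan2(v[1],v[0]));r=np.linalg.norm(v);print('r',r,'th',th0)
plan(.6233,-.2321,.18,125.2)
im=bot.camera('wrist');cv2.imwrite('pics/w6.png',im)
for n in ('top','scene'):cv2.imwrite(f'pics/{n}6.png',bot.camera(n))
```

```text
r 0.08978337716491569 th -54.34065376460053
t 13.8833 pos [ 0.6238 -0.2317  0.1803] toolx yaw 125.29 tilt 0.67 w 0.015566113730807971 F [-23.4  -4.1  14.8]
j [-0.372  0.533  1.556 -0.005  1.063 -0.985]
travel(tool axes)  [ 0.     -0.0006  0.0003] rows>= 0.015383849254235407
turn about tool z 0.08874994875537823
```

View pics/w6.png

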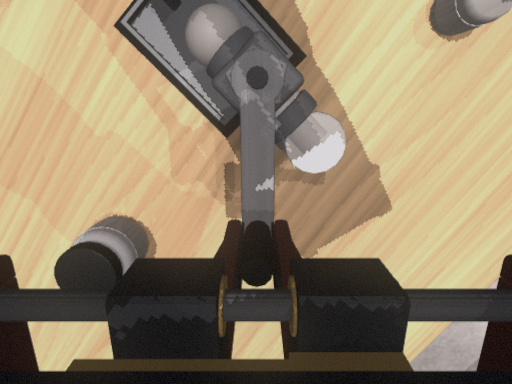

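View pics/scene6.png

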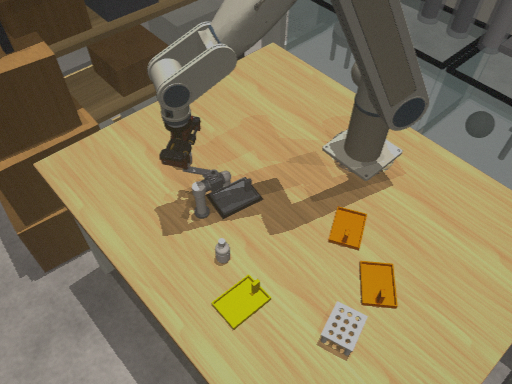

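The force now climbs with no motion (−12.9 → −23.4 N), so the lever is against its stop. The swept angle is about 70°, i.e. 1.22 rad. In the wrist view the post is held between the pads at (258,250). The tray is still on the pad and the bystanders are in place. I'll hold for a moment and check it is steady.

Call:
move_arm:
  deltas:
    - {"delta_rot": [0, 0, 0], "travel": [0, 0, 0], "claw": 1}
    - {"delta_rot": [0, 0, 0], "travel": [0, 0, 0], "claw": 1}
    - {"delta_rot": [0, 0, 0], "travel": [0, 0, 0], "claw": 1}
    - {"delta_rot": [0, 0, 0], "travel": [0, 0, 0], "claw": 1}
    - {"delta_rot": [0, 0, 0], "travel": [0, 0, 0], "claw": 1}
    - {"delta_rot": [0, 0, 0], "travel": [0, 0, 0], "claw": 1}
    - {"delta_rot": [0, 0, 0], "travel": [0, 0, 0], "claw": 1}
    - {"delta_rot": [0, 0, 0], "travel": [0, 0, 0], "claw": 1}
    - {"delta_rot": [0, 0, 0], "travel": [0, 0, 0], "claw": 1}
    - {"delta_rot": [0, 0, 0], "travel": [0, 0, 0], "claw": 1}

```text
time: 14.87
tool_pos: [0.6238, -0.2318, 0.1802]
eef_rot: [0.46, 0.888, -0.003, -0.005]
wrist_force: [-24.3, -2.9, 15.2]
gripper_width: 0.0155
```

Run:
```python
import cv2
s=cv2.imread('pics/scene6.png');cv2.imwrite('pics/s6c.png',cv2.resize(s[130:270,140:280],None,fx=4,fy=4,interpolation=cv2.INTER_CUBIC))
```

```text
(no output)
```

View pics/s6c.png

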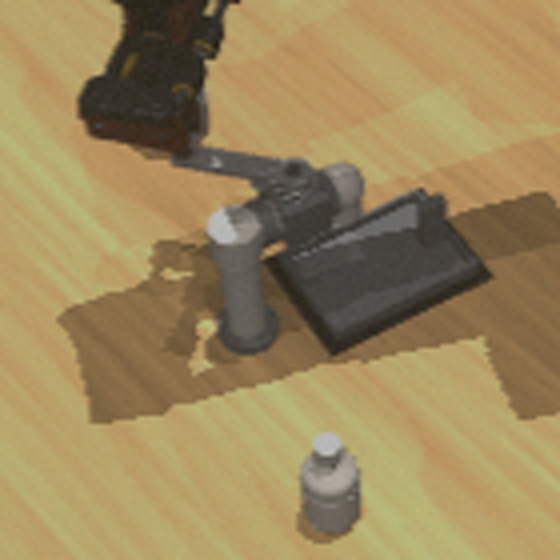

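The crop shows the tray flat on the pad with its lug at (432,215) away from the standpipe, and the lever swung out and held. The reading is steady, so I'm handing in.

```bash
python3 -c "
from station import bot
print(bot.sign_off())"
```

```text
the job is handed in; nothing more can be done
None
```

I slid the grey tray by its lug onto the pad, then pinched the lever post and swung the lever to its stop. I handed the job in at about 15 s with the gripper still holding it; no verdict came back.

- **Tray:** after I let go of it, the wrist camera put its centre about 1 mm from the pad's centre and its angle within about 0.7° of the station's. The lug is at the end away from the standpipe. I did not re-measure it after the lever swing, but the last pictures show it still flat on the pad.
- **Lever:** it swept about 70° (1.22 rad). At the end the force rose from about 13 to 24 N while the post barely moved, so it is against its stop. The grip width stayed at 15.5 mm on the 16 mm post through a one-second hold.
- **Bystanders:** the bottle, jar and stand show no visible change in the last pictures; I checked them by eye only.

No check failed. The camera views disagreed by up to about 6 mm on the tray's starting position and about 4 mm on the pad's, and by about 1° on the pad's angle. That is well inside the 15 mm and 0.14 rad (8°) limits. The wrist sensor also showed 7 to 8 N of downward push while sliding the tray.

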